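Offer a tasting roll with the tongs

ROBOT

A 7-joint arm with a two-finger parallel gripper is mounted at the origin on a cart in front of the work surface, level with it; the furniture and walls round the work are solid. World frame = base frame: x ahead of the robot, y to its left, z up, the work surface at z = 0. Lengths are in mm, angles in rad, forces in N, time in s.
With the tool pointing down it reaches from about 400 to 875 mm from the base axis. Payload 4.4 kg.
Tool frame: the origin (TCP) lies at the very end of the fingers, on their centre line; the grasp point (between the pads) lies 19 mm behind it (ctrl.grip_point_offset is the distance from the TCP to the grasp point, in mm); z points along the fingers, y is the line along which they close (so a half turn about z gives the same grasp; the last joint's range is limited). The gripper opens to 85 mm and grips with 20 to 120 N. Pads are 22 mm wide; open, the fingers measure 114 mm over their backs; the gripper's body (76 mm by 85 mm) begins 54 mm behind the grasp point. The pads swing forward as they close: fully open they stand 13 mm farther back than shut.
Start: joints at [-1.401, 0.628, 0.038, 1.517, -0.027, 0.996, -0.02], TCP at [151.828, 632.033, 231.313] pointing down, gripper open.
Joint ranges: [-3.06, 3.06], [-0.37, 2.12], [-1.25, 1.32], [0.18, 2.47], [-1.1, 4.24], [0.23, 1.98], [-2.94, 2.94]. Speed limits (rad/s): [2.57, 2.57, 3.14, 3.14, 3.14, 3.14, 3.14].

INTERFACE

Orientations are given as [roll, pitch, yaw] about the fixed x, y, z axes, in that order (R = Rz(yaw) Ry(pitch) Rx(roll)).
In Python, from cell import ctrl gives the robot as it stands.
- The arm moves only by the tool jog_arm, never from a script. Its argument "increments" is one flat list of numbers, 7 for each row, row after row: the finger opening in cm, from 0 to 8.54, then the shift along the tool's x, y, z in cm, then the turn, a rotation vector about the tool's x, y, z in degrees. In form: [fingers, x, y, z, rx, ry, rz, fingers, x, y, z, rx, ry, rz, ...]. A call has 1 to 20 rows; each row is the pose to reach, as a shift and turn from the pose commanded when the call began, along the tool's axes at that moment; what a row does not reach only later rows make up. A row lasts 1/10 s, in which the tool goes at most 50 mm and 8.59 degrees, less where a joint would pass 70% of its speed; a pose out of reach is approached as far as the arm can. A call with a gripper value outside its range is refused whole. The fingers move at their own pace and stop on an object; the grip force is fixed at half the most. Time passes only in rows, so rows that repeat a pose let the fingers close. It gives the time, the measured TCP pose, the force, the opening and the grip force at its end, in the units of the state.
- ctrl.read_state(): the state, without advancing time (a new reading comes with each control period).
- ctrl.get_image(name): name is "scene" or "top" or "wrist"; returns the picture (384x512x3 uint8, red, green, blue); there is no depth.
- ctrl.camera_params(name): a dict with "fx", "fy", "cx", "cy" (pixels), "distortion" ([k1, k2, p1, p2, k3] as OpenCV has them; the pictures are not rectified), "extrinsics" (4x4, takes a point from world to camera coordinates). Camera axes: x right, y down, z forward; pixel columns grow to the right and rows downward; lengths in mm; the calibration is good to about 2 mm. A picture is of the moment at which its call begins: read the wrist's pose just before it. camera_params takes no time and is no camera call; for the wrist camera it gives the pose at the moment of the call.
- ctrl.finish_job(): hands the job in; it is judged then, once.
The state is a dict: "clock": time; "qpos": joint angles; "qd": joint speeds; "tau": joint torques, N m; "eef_pos": TCP position; "tool_rot": TCP orientation; "force": force on the tool from outside, world axes, zero at the start; "torque": the same for the moment, N m; "width": finger opening in mm; "gripper_force": force on a finger pad.
Only numpy, scipy, OpenCV 4.12 (cv2) and the standard library are available. Lean on these libraries where they do the work, as an engineer would, in place of code of your own. Each camera call takes 0.05 s, during which the arm holds its last target. There are 200 camera calls.

TASK

A customer wants to taste the pale bread roll, which may not be touched by hand: grip the kitchen tongs, close their tips on the pale roll on the wooden board, and lift it at least 10 cm above the board. Finish while still holding it there, still, in the closed tongs; the gripper itself must never touch the roll, and leave the dark roll, the jar and the price card where they stand.

Things in the scene. Friction and masses are not known exactly. Their poses are not given: they have to be found in the camera images.
- tongs: Sprung kitchen tongs lying flat on the table, 235 mm long, 37 mm high, 0.13 kg: two steel arms that swing level on a rear pin, blue grips, blue tip plates. Origin: on the underside (on the table at the start), midway between the two grips; x points level to the tips, z up. Rear pin at x = -90 mm; balance point near the origin.
- tongs_grip (a point): Point midway between the two blue grips, 26 mm above the underside, over the origin. Each grip is 56 mm long along x, from 16 to 36 mm high; together 52 mm wide over their outsides when open, 18 mm less per 0.1 rad. Squeeze them across, along y, between the fingers.
- tongs_tips (a point): Point midway between the two tip plates, at mid height (108 mm ahead of the tongs' origin along x and 14 mm above the underside). The plates are 30 mm long along x and stand from height 0 to 28 mm; the gap between them is 68 mm when open, about 40 mm less for each 0.1 rad of joint.
- tongs_left (a joint): Angle by which the left arm is swung in; the right arm mirrors it. 0 = fully open, about 0.06 = tips on a roll, 0.165 = shut. They spring open: at the grips 4 N just off the open stop, 6 N at 0.07 rad. Squeezed a little (about 0.02 rad) they can be carried by the spring's push alone, tips still open.
- pale_roll: Pale golden round bread roll, stiff, with a flat underside and a light cross cut in its top, 45 mm across (widest 8 to 21 mm above the underside), 36 mm high, about 35 g, loose on the board. Origin: centre of its underside.
- pale_roll_mid (a point): Centre of the pale roll at its widest, 15 mm above its underside.
- dark_roll: Dark brown roll of the same shape and size, about 110 mm beside the pale one on the same board, either side of it. Origin: centre of its underside. Leave alone.
- board: Flat light-wood board fixed to the table, 110 mm (x) by 210 mm (y), 12 mm thick. Origin: centre of its underside, on the table.
- jar: Green jar with pale green lid, 64 mm across, 90 mm high, loose, left of the board. Origin: centre of its underside. Leave alone.
- price_stand: Price card in a wooden block, 26 mm deep, 90 mm wide, 77 mm high, loose, behind the board. Origin: centre of its underside. Leave alone.

How it is judged:
By the outcome, as a careful person would: the job done as asked, in the order asked, and still so for the second after the job is handed in, while the arm keeps its last pose, push and grip.
It also fails if it takes over 42 s, if anything falls off the work surface, if the arm or the gripper's body presses on something with over 40 N, if the wrist force passes 120 N, or if a joint passes its speed limit or range.

## Working session

There is one attempt and no reset: what is moved stays moved. The work goes in short steps, Python scripts to look and compute and a tool call to move; the robot and the scene stay as the last step left them, time stands still between calls to the robot, and variables do not carry over. Pictures are saved under pics/ and viewed, at most 10 in all, crops included, and the job is handed in when it is done.

Besides the shell and the picture viewer there is one more tool, called after "Emit:" in YAML: its name, and indented under it one key for each argument. jog_arm: Moves the arm, as the interface text tells. Its arguments: {"type":"object","properties":{"increments":{"type":"array","items":{"type":"number"}}},"required":["increments"]}

```bash
mkdir -p pics; python3 - <<'E'
from cell import ctrl
import cv2,numpy as np
s=ctrl.read_state();print(s['clock'],s['eef_pos'],s['tool_rot'],s['width'],ctrl.grip_point_offset)
ims=[ctrl.get_image(n) for n in("top","scene")]
for n,i in zip(("top","scene"),ims):
    cv2.imwrite(f'pics/{n}0.png',i[:,:,::-1])
    p=ctrl.camera_params(n);print(n,p['fx'],p['distortion'],np.round(np.linalg.inv(p['extrinsics']),2).tolist())
E
```

```text
0.0 [151.68343808 631.39419848 230.36033829] [-3.13962765e+00  4.19611949e-05  2.90579777e+00] 85.51270206835615 18.700000000000003
top 411.7980605551359 [-0.08300847  0.          0.          0.          0.        ] [[0.02, -0.99, 0.13, 443.14], [-1.0, -0.02, 0.01, 19.08], [-0.01, -0.13, -0.99, 1050.54], [0.0, 0.0, 0.0, 1.0]]
scene 460.03649300693866 [3.89014977e-05 0.00000000e+00 0.00000000e+00 0.00000000e+00
 0.00000000e+00] [[0.42, -0.71, 0.56, -220.67], [-0.91, -0.32, 0.28, -371.11], [-0.02, -0.62, -0.78, 1117.17], [0.0, 0.0, 0.0, 1.0]]
```

View pics/top0.png

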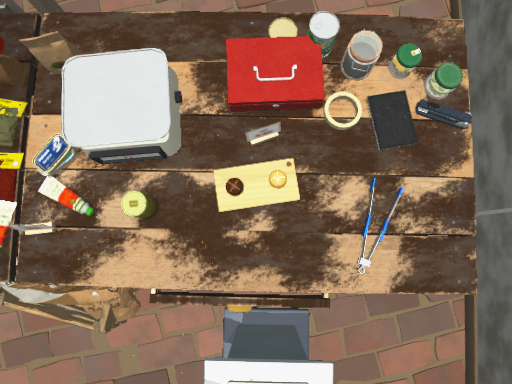

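View pics/scene0.png

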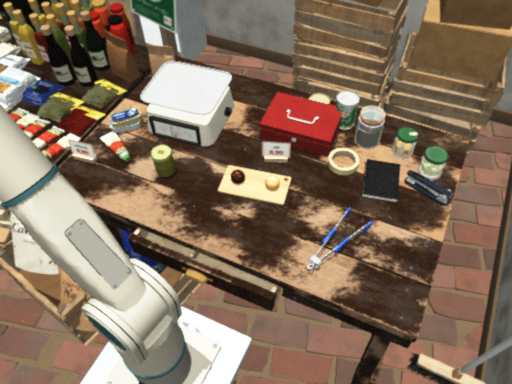

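The top view shows the pale roll at (278,179), the dark roll at (235,186), and the tongs on the right with their pin near (364,262) and tips near (373,180) and (401,190). The scene view shows the same layout.

```bash
cat > h.py <<'E'
from cell import ctrl
import cv2,numpy as np
from scipy.spatial.transform import Rotation as R
def ray(p,uv,z):
    K=np.array([[p['fx'],0,p['cx']],[0,p['fy'],p['cy']],[0,0,1]])
    n=cv2.undistortPoints(np.array(uv,float).reshape(-1,1,2),K,np.array(p['distortion'],float)).reshape(-1,2)
    T=np.linalg.inv(p['extrinsics']);d=np.c_[n,np.ones(len(n))]@T[:3,:3].T
    return T[:3,3]+d*((z-T[2,3])/d[:,2:])
def blobs(im,lo,hi,amin=15):
    m=cv2.inRange(cv2.cvtColor(im,cv2.COLOR_RGB2HSV),lo,hi)
    n,l,st,c=cv2.connectedComponentsWithStats(m)
    return [(st[i],c[i],np.argwhere(l==i)[:,::-1]) for i in range(1,n) if st[i][4]>=amin]
def tool(): 
    s=ctrl.read_state();return np.array(s['eef_pos']),R.from_euler('xyz',s['tool_rot'])
E
python3 - <<'E'
from h import *
im=cv2.imread('pics/top0.png')[:,:,::-1].copy();p=ctrl.camera_params('top')
for st,c,px in blobs(im,(100,120,100),(125,255,255)):
    if c[0]>340 and c[1]>160: print('blue',st,c,ray(p,[c],26).round(1))
for nm,uv,z in [('pale',(278,179),27),('pale15',(278,179),15),('dark',(235,186),27),('pin',(364,262),26),('tipL',(373,182),28),('tipR',(400,191),28),('jar',(139,205),90),('card',(264,131),50),('boardcorners',(214,170),12),('',(296,159),12),('',(300,197),12),('',(219,211),12)]:
    print(nm,ray(p,[uv],z).round(1))
im2=cv2.resize(im[165:285,335:435],None,fx=6,fy=5,interpolation=cv2.INTER_CUBIC)
cv2.imwrite('pics/t.png',im2[:,:,::-1])
E
```

```text
blue [370 177   6  13  40] [372.4  182.95] [[ 599.8 -253.4   26. ]]
blue [396 187   7  11  32] [399.09375 191.75   ] [[ 578.8 -321.2   26. ]]
blue [362 214   9  23  67] [366.65671642 224.79104478] [[ 494.1 -237.6   26. ]]
blue [379 220  10  22  73] [383.63013699 229.42465753] [[ 483.3 -280.2   26. ]]
pale [[604.6 -14.7  27. ]]
pale15 [[606.5 -15.1  15. ]]
dark [[584.6  92.9  27. ]]
pin [[ 402.2 -230.5   26. ]]
tipL [[ 601.9 -254.4   28. ]]
tipR [[ 580.5 -322.9   28. ]]
jar [[525.9 314.5  90. ]]
card [[721.8  22.9  50. ]]
boardcorners [[627.  149.2  12. ]]
 [[659.9 -60.7  12. ]]
 [[561.9 -71.8  12. ]]
 [[522.  132.6  12. ]]
```

View pics/t.png

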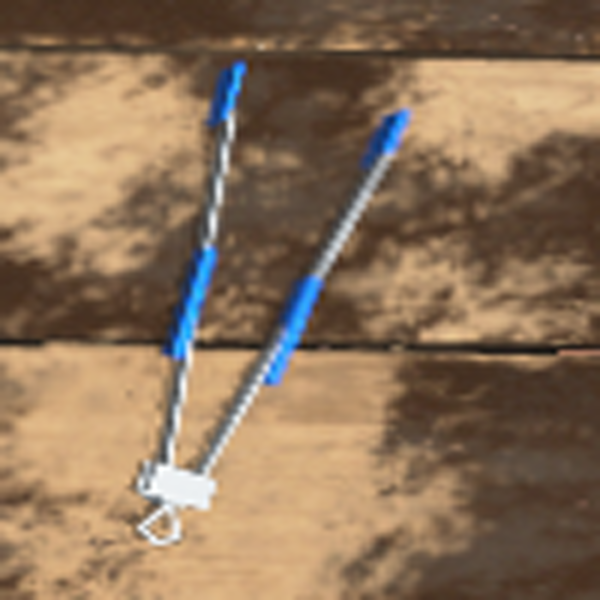

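The zoom shows both grips and both tip plates clearly, with the tongs' yaw at about -15.8°. The grip midpoint is near (489,-259) and the pale roll near (605,-15). The sizes agree with those given: the grip-to-tip distance measures 105 mm.

Emit:
jog_arm:
  increments: [8.5,-43.1,-39.2,0,0,0,91,8.5,-43.1,-39.2,0,0,0,91,8.5,-43.1,-39.2,0,0,0,91,8.5,-43.1,-39.2,0,0,0,91,8.5,-43.1,-39.2,0,0,0,91,8.5,-43.1,-39.2,0,0,0,91,8.5,-43.1,-39.2,0,0,0,91,8.5,-43.1,-39.2,0,0,0,91,8.5,-43.1,-39.2,0,0,0,91,8.5,-43.1,-39.2,0,0,0,91,8.5,-43.1,-39.2,0,0,0,91,8.5,-43.1,-39.2,0,0,0,91,8.5,-43.1,-39.2,0,0,0,91,8.5,-43.1,-39.2,0,0,0,91,8.5,-43.1,-39.2,0,0,0,91,8.5,-43.1,-39.2,0,0,0,91]

```text
clock: 1.7
eef_pos: [478.4, 151.7, 231.1]
tool_rot: [-3.141, -0.0, 1.32]
force: [0.9, -0.1, 0.7]
width: 85.0
gripper_force: 0.0
```

```bash
python3 - <<'E'
from h import *
s=ctrl.read_state();t,r=tool();print(s['clock'],t.round(1),np.degrees(s['tool_rot']).round(1),np.round(s['qpos'],2),np.round(s['force'],1))
for nm,w in [('tongs hover',[488,-260,180])]:
    print(nm,r.inv().apply(np.array(w)-t).round(1)/10)
E
```

```text
1.7 [478.4 151.7 231.1] [-179.9   -0.    75.6] [-0.71  0.46  0.5   1.93 -0.3   0.82 -0.3 ] [ 0.9 -0.1  0.7]
tongs hover [-39.65  11.14   5.09]
```

Emit:
jog_arm:
  increments: [8.5,-39.6,11.1,2,0,0,91.4,8.5,-39.6,11.1,2,0,0,91.4,8.5,-39.6,11.1,2,0,0,91.4,8.5,-39.6,11.1,2,0,0,91.4,8.5,-39.6,11.1,2,0,0,91.4,8.5,-39.6,11.1,2,0,0,91.4,8.5,-39.6,11.1,2,0,0,91.4,8.5,-39.6,11.1,2,0,0,91.4,8.5,-39.6,11.1,2,0,0,91.4,8.5,-39.6,11.1,2,0,0,91.4,8.5,-39.6,11.1,2,0,0,91.4,8.5,-39.6,11.1,2,0,0,91.4,8.5,-39.6,11.1,2,0,0,91.4]

```text
clock: 3.0
eef_pos: [487.9, -259.9, 211.1]
tool_rot: [-3.141, 0.0, -0.273]
force: [0.2, -0.1, 0.4]
width: 85.0
gripper_force: 0.0
```

```bash
python3 - <<'E'
from h import *
s=ctrl.read_state();t,r=tool();print(s['clock'],t.round(1),np.degrees(s['tool_rot']).round(1),np.round(s['qpos'],2))
p=ctrl.camera_params('wrist');im=ctrl.get_image('wrist');cv2.imwrite('pics/w1.png',im[:,:,::-1])
for st,c,px in blobs(im,(100,120,80),(125,255,255),60): print(st,c.round(1),ray(p,[c],26)[0].round(1),ray(p,[c],36)[0].round(1))
E
```

```text
3.0 [ 487.9 -259.9  211.1] [-180.     0.   -15.7] [-0.1   0.67  0.89  1.83 -0.64  0.96 -0.77]
[208  39   8  30 183] [211.7  53.2] [ 601.3 -257.5   26. ] [ 599.9 -258.2   36. ]
[286  44   9  29 153] [290.5  58.4] [ 578.1 -324.5   26. ] [ 577.3 -323.1   36. ]
[220 147   9  58 370] [224.3 174.1] [ 492.3 -236.5   26. ] [ 494.2 -237.8   36. ]
[264 149  12  58 361] [269.4 175.2] [ 479.3 -278.9   26. ] [ 481.6 -278.9   36. ]
```

View pics/w1.png

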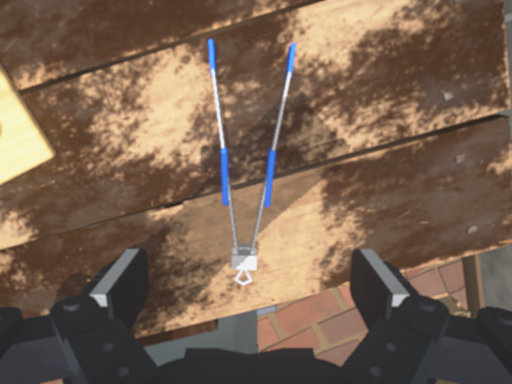

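The wrist view shows the grips at (224,174) and (269,175) and the tips at (212,53) and (290,58). The tongs' yaw is about -17.7° and the grip centre about (487,-258). I'll descend next.

Emit:
jog_arm:
  increments: [8.5,-0.1,-0.2,5,0,0,2,8.5,-0.1,-0.2,10,0,0,2,8.5,-0.1,-0.2,15,0,0,2,8.5,-0.1,-0.2,18,0,0,2,8.5,-0.1,-0.2,19.5,0,0,2,8.5,-0.1,-0.2,20.2,0,0,2,6.5,-0.1,-0.2,20.2,0,0,2,5.5,-0.1,-0.2,20.2,0,0,2,5.0,-0.1,-0.2,20.2,0,0,2,4.8,-0.1,-0.2,20.2,0,0,2,4.8,-0.1,-0.2,20.2,0,0,2,4.8,-0.1,-0.2,20.2,0,0,2]

```text
clock: 4.25
eef_pos: [488.3, -259.6, 11.0]
tool_rot: [3.141, -0.003, -0.313]
force: [-0.2, 0.4, 6.2]
width: 48.5
gripper_force: 5.6
```

```bash
python3 - <<'E'
from h import *
s=ctrl.read_state();t,r=tool();print(s['clock'],t.round(1),np.degrees(s['tool_rot']).round(1),s['width'],s['gripper_force'],np.round(s['force'],1))
p=ctrl.camera_params('wrist');im=ctrl.get_image('wrist');cv2.imwrite('pics/w2.png',im[:,:,::-1])
for st,c,px in blobs(im,(100,120,80),(125,255,255),60): print(st,c.round(1),ray(p,[c],26)[0].round(1))
E
```

```text
4.25 [ 488.3 -259.6   11. ] [180.   -0.2 -17.9] 48.50040678353827 5.586012977437349 [-0.2  0.4  6.2]
[145   0   7  15  72] [148.    6.6] [ 592.5 -257.8   26. ]
[153   0  22  46 558] [165.2  16.6] [ 587.8 -262.2   26. ]
[328   0  23  49 615] [337.7  18.5] [ 569.1 -318.3   26. ]
[352   0   7  17  67] [355.3   7.8] [ 570.5 -324.8   26. ]
[ 184  210   24  139 2316] [196.6 275.2] [ 492.4 -238.6   26. ]
[ 289  211   27  138 2304] [300.7 274.7] [ 479.2 -280.    26. ]
```

View pics/w2.png

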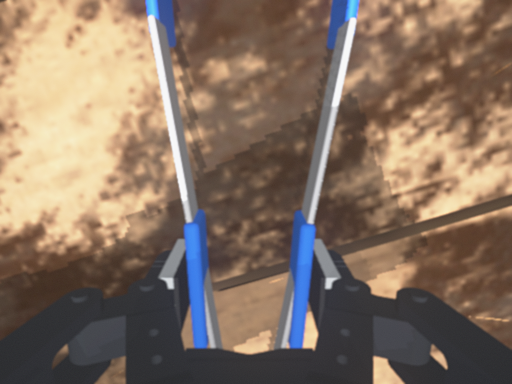

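The grips sit between the pads at (197,275) and (300,275). The opening is 48.5 mm and the pad force 5.6 N, so the spring's push is holding the tongs. I'll lift gently and then carry.

Emit:
jog_arm:
  increments: [4.8,0,0,-0.5,0,0,0,4.8,0,0,-1.5,0,0,0,4.8,0,0,-3,0,0,0,4.8,0,0,-5,0,0,0,4.8,0,0,-7,0,0,0,4.8,0,0,-9,0,0,0,4.8,0,0,-11,0,0,0,4.8,0,0,-13,0,0,0,4.8,0,0,-14,0,0,0,4.8,0,0,-14.5,0,0,0]

```text
clock: 5.3
eef_pos: [487.4, -258.9, 155.8]
tool_rot: [3.142, -0.002, -0.313]
force: [-0.2, -0.7, -1.7]
width: 48.1
gripper_force: 3.6
```

```bash
python3 - <<'E'
from h import *
s=ctrl.read_state();t,r=tool();print(s['clock'],t.round(1),np.degrees(s['tool_rot']).round(1),s['width'],s['gripper_force'],np.round(s['force'],1))
im=ctrl.get_image('wrist')
for st,c,px in blobs(im,(100,120,80),(125,255,255),60): print(st,c.round(1))
p=ctrl.camera_params('top');im=ctrl.get_image('top');cv2.imwrite('pics/top1.png',im[:,:,::-1])
sub=im[165:195,265:292];print(cv2.cvtColor(sub,cv2.COLOR_RGB2HSV)[14,::2].tolist())
E
```

```text
5.3 [ 487.4 -258.9  155.8] [ 1.80e+02 -1.00e-01 -1.79e+01] 48.101673217598325 3.583332106936723 [-0.2 -0.7 -1.7]
[  442    95    70   220 12501] [480.4 200.5]
[   0  101   57  210 9724] [ 24.6 199.7]
[ 181  207   34   58 1053] [196.8 232.4]
[284 208  32  57 992] [301.2 232.9]
[[26, 92, 245], [26, 94, 245], [18, 161, 204], [25, 50, 244], [23, 138, 241], [28, 115, 247], [29, 47, 247], [29, 110, 247], [26, 141, 247], [24, 151, 246], [20, 163, 230], [26, 89, 246], [26, 86, 246], [27, 83, 246]]
```

```bash
python3 - <<'E'
from h import *
im=ctrl.get_image('wrist');t=cv2.imread('pics/top1.png')
a=np.hstack([im[:,:,::-1][:,:,:],cv2.resize(t[150:290,240:420],(288,224))[:, :].copy() if 0 else np.vstack([cv2.resize(t[150:290,240:420],(288,224)),np.zeros((160,288,3),np.uint8)])])
cv2.imwrite('pics/w3.png',a)
E
```

```text
(no output)
```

View pics/w3.png

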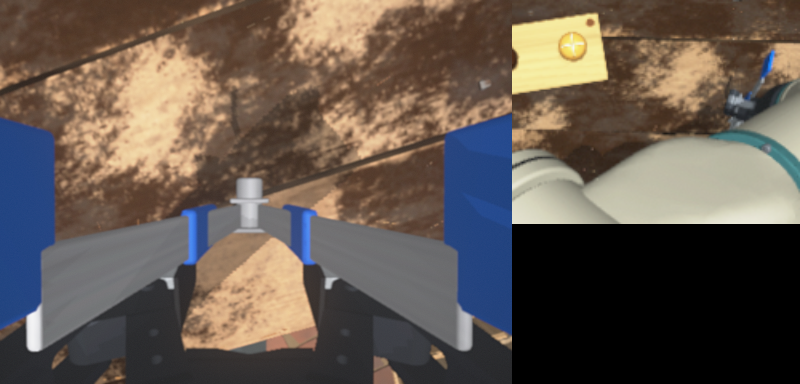

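The tongs have pivoted in the pads with the tips up: the pin is at (248,205) and the tips beside the camera. The spring-parted grips probably touched only the front edges of the pads, ahead of the balance point. I'll measure the tilt and lay them back on the table.

```bash
python3 - <<'E'
from h import *
p=ctrl.camera_params('wrist');t,r=tool();T=np.linalg.inv(p['extrinsics'])
print('cam in tool',r.inv().apply(T[:3,3]-t).round(1),'axis',r.inv().apply(T[:3,2]).round(2))
def rt(uv):
    a=r.inv().apply(ray(p,[uv],0)[0]-t);c=r.inv().apply(T[:3,3]-t);d=(a-c)/np.linalg.norm(a-c);return c,d
# pixels -> tool-frame point for given depth tool z
for nm,uv in [('pin near',(249,182)),('pin plate',(249,230)),('gripL top',(190,212)),('gripL bot',(190,262)),('gripR top',(308,212)),('gripR bot',(308,260)),('tipL top-inner',(54,130)),('tipL bot',(42,250))]:
    c,d=rt(uv)
    print(nm,[ (c+d*((z-c[2])/d[2])).round(0).tolist() for z in(-110,-80,-50,-19,20,50,80)])
E
```

```text
cam in tool [  67.8    0.5 -142.9] axis [-0.27  0.    0.96]
pin near [[60.0, 1.0, -110.0], [53.0, 1.0, -80.0], [46.0, 1.0, -50.0], [38.0, 1.0, -19.0], [29.0, 1.0, 20.0], [22.0, 1.0, 50.0], [15.0, 1.0, 80.0]]
pin plate [[55.0, 1.0, -110.0], [43.0, 1.0, -80.0], [31.0, 1.0, -50.0], [19.0, 1.0, -19.0], [4.0, 1.0, 20.0], [-8.0, 1.0, 50.0], [-20.0, 1.0, 80.0]]
gripL top [[57.0, -5.0, -110.0], [47.0, -11.0, -80.0], [37.0, -16.0, -50.0], [27.0, -22.0, -19.0], [14.0, -29.0, 20.0], [4.0, -35.0, 50.0], [-6.0, -40.0, 80.0]]
gripL bot [[51.0, -6.0, -110.0], [36.0, -11.0, -80.0], [21.0, -17.0, -50.0], [6.0, -23.0, -19.0], [-14.0, -30.0, 20.0], [-29.0, -36.0, 50.0], [-44.0, -42.0, 80.0]]
gripR top [[57.0, 7.0, -110.0], [47.0, 12.0, -80.0], [37.0, 18.0, -50.0], [27.0, 23.0, -19.0], [14.0, 30.0, 20.0], [4.0, 36.0, 50.0], [-6.0, 41.0, 80.0]]
gripR bot [[52.0, 7.0, -110.0], [37.0, 13.0, -80.0], [22.0, 18.0, -50.0], [6.0, 24.0, -19.0], [-13.0, 32.0, 20.0], [-28.0, 37.0, 50.0], [-43.0, 43.0, 80.0]]
tipL top-inner [[65.0, -18.0, -110.0], [63.0, -35.0, -80.0], [60.0, -52.0, -50.0], [58.0, -70.0, -19.0], [54.0, -92.0, 20.0], [52.0, -109.0, 50.0], [50.0, -126.0, 80.0]]
tipL bot [[53.0, -21.0, -110.0], [39.0, -41.0, -80.0], [25.0, -61.0, -50.0], [11.0, -82.0, -19.0], [-7.0, -108.0, 20.0], [-21.0, -127.0, 50.0], [-35.0, -147.0, 80.0]]
```

From the rays I estimate about 75° tip-up, with the grip centre about 17 mm ahead of the pads and the rear end about 95 mm below the TCP. I'll set the rear end on the table and roll the tongs flat along the arc.

Emit:
jog_arm:
  increments: [4.8,0,0,1.5,0,0,0,4.8,0,0,3.5,0,0,0,4.8,0,0,5,0,0,0,4.8,0,0,5.8,0,0,0,4.8,1,0,6.1,0,0,0,4.8,2,0,6.3,0,0,0,4.8,3,0,6.6,0,0,0,4.8,4,0,7,0,0,0,4.8,5,0,7.4,0,0,0,4.8,5.8,0,7.9,0,0,0,4.8,6.6,0,8.5,0,0,0,4.8,7.4,0,9.2,0,0,0,4.8,8,0,9.8,0,0,0,4.8,8,0,9.8,0,0,0]

```text
clock: 6.85
eef_pos: [563.5, -283.2, 55.1]
tool_rot: [-3.141, 0.001, -0.312]
force: [-1.4, -1.0, -0.2]
width: 48.1
gripper_force: 0.0
```

```bash
python3 - <<'E'
from h import *
s=ctrl.read_state();t,r=tool();print(s['clock'],t.round(1),np.degrees(s['tool_rot']).round(1),s['width'],s['gripper_force'],np.round(s['force'],1))
im=ctrl.get_image('wrist');cv2.imwrite('pics/w4.png',im[:,:,::-1])
for st,c,px in blobs(im,(100,120,80),(125,255,255),60): print(st,c.round(1))
E
```

```text
6.85 [ 563.5 -283.2   55.1] [-1.80e+02  1.00e-01 -1.79e+01] 48.12533254758561 0.0 [-1.4 -1.  -0.2]
[ 219  109   18  118 1526] [227.4 169.1]
[ 301  114   30  112 1802] [314.5 160.5]
```

View pics/w4.png

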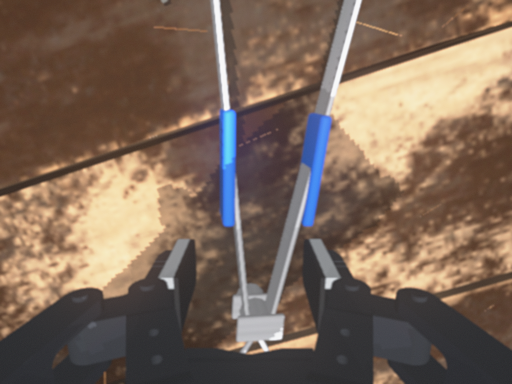

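The tongs have come free and lie ahead of the fingers, with the grips at (227,169) and (314,160). I'll open, rise and look.

Emit:
jog_arm:
  increments: [4.8,-0.5,0,-2,0,0,0,4.8,-2,0,-6,0,0,0,6,-3,0,-10,0,0,0,8.5,-3,0,-14,0,0,0,8.5,-3,0,-15,0,0,0,8.5,-3,0,-15,0,0,0]

```text
clock: 7.5
eef_pos: [535.2, -274.9, 209.5]
tool_rot: [-3.142, -0.005, -0.313]
force: [0.5, 0.1, -0.5]
width: 84.6
gripper_force: 0.0
```

```bash
python3 - <<'E'
from h import *
s=ctrl.read_state();t,r=tool();print(s['clock'],t.round(1),np.degrees(s['tool_rot']).round(1),s['width'])
p=ctrl.camera_params('wrist');im=ctrl.get_image('wrist');cv2.imwrite('pics/w5.png',im[:,:,::-1])
for st,c,px in blobs(im,(100,120,80),(125,255,255),60): print(st,c.round(1),ray(p,[c],26)[0].round(1),ray(p,[c],36)[0].round(1))
E
```

```text
7.5 [ 535.2 -274.9  209.5] [-180.    -0.3  -17.9] 84.59396433254598
[232  71  10  65 474] [236.6 101.7] [ 602.8 -285.4   26. ] [ 602.7 -285.8   36. ]
[278  75  14  64 472] [283.5 103.6] [ 587.8 -326.3   26. ] [ 588.2 -325.4   36. ]
```

View pics/w5.png

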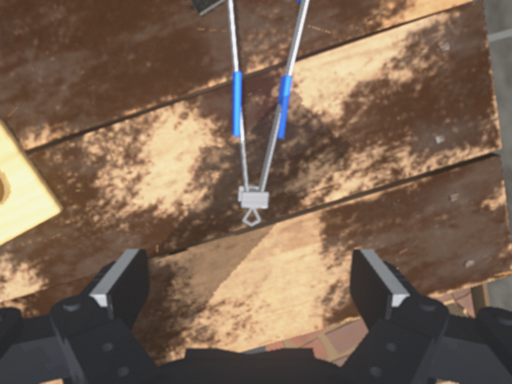

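The tongs lie flat and upright again, with the grips at (237,102) and (284,104) and the pin at (255,195). The grip centre is about (595,-306) and the yaw about -20.5°. I'll regrip 10 mm further back and lower, so that contact falls at the balance point, then lift only a little and check.

Emit:
jog_arm:
  increments: [8.5,4,0.8,5,0,0,2.5,8.5,5.7,1,10,0,0,2.5,8.5,5.7,1,15,0,0,2.5,8.5,5.7,1,18.5,0,0,2.5,8.5,5.7,1,20,0,0,2.5,8.5,5.7,1,20.4,0,0,2.5,6.5,5.7,1,20.4,0,0,2.5,5.6,5.7,1,20.4,0,0,2.5,5.2,5.7,1,20.4,0,0,2.5,4.9,5.7,1,20.4,0,0,2.5,4.7,5.7,1,20.4,0,0,2.5,4.6,5.7,1,20.4,0,0,2.5,4.6,5.7,1,20.4,0,0,2.5,4.6,5.7,1,20.4,0,0,2.5]

```text
clock: 8.95
eef_pos: [587.9, -301.6, 5.1]
tool_rot: [-3.141, -0.004, -0.355]
force: [-0.7, 1.6, 7.5]
width: 46.3
gripper_force: 7.1
```

```bash
python3 - <<'E'
from h import *
s=ctrl.read_state();t,r=tool();print(s['clock'],t.round(1),np.degrees(s['tool_rot']).round(1),s['width'],s['gripper_force'],np.round(s['force'],1))
p=ctrl.camera_params('wrist');im=ctrl.get_image('wrist');cv2.imwrite('pics/w6.png',im[:,:,::-1])
for st,c,px in blobs(im,(100,120,80),(125,255,255),60): print(st,c.round(1),r.inv().apply(ray(p,[c],30)[0]-t).round(1))
E
```

```text
8.95 [ 587.9 -301.6    5.1] [-180.    -0.3  -20.4] 46.305629856869004 7.067138819256797 [-0.7  1.6  7.5]
[318   0  16  15 190] [324.7   6.1] [ 96.4  24.3 -24.5]
[ 187  191   23  157 2573] [198.4 270.7] [  4.9 -18.8 -24.8]
[ 286  190   33  148 3013] [301.5 255.3] [ 11.3  20.5 -24.8]
```

Emit:
jog_arm:
  increments: [4.6,0,0,-0.3,0,0,0,4.6,0,0,-0.6,0,0,0,4.6,0,0,-1.2,0,0,0,4.6,0,0,-1.8,0,0,0,4.6,0,0,-2.2,0,0,0,4.6,0,0,-2.2,0,0,0]

```text
clock: 9.6
eef_pos: [586.2, -301.6, 25.1]
tool_rot: [3.141, -0.001, -0.356]
force: [-0.8, -1.0, -0.9]
width: 46.0
gripper_force: 5.4
```

```bash
python3 - <<'E'
from h import *
s=ctrl.read_state();t,r=tool();print(s['clock'],t.round(1),np.degrees(s['tool_rot']).round(1),s['width'],s['gripper_force'],np.round(s['force'],1))
p=ctrl.camera_params('wrist');im=ctrl.get_image('wrist');cv2.imwrite('pics/w7.png',np.hstack([im[:,:400,::-1],cv2.imread('pics/w6.png')[:,:400]]))
for st,c,px in blobs(im,(100,120,80),(125,255,255),60): print(st,c.round(1))
E
```

```text
9.6 [ 586.2 -301.6   25.1] [ 1.80e+02 -1.00e-01 -2.04e+01] 46.00383898849242 5.415286050410941 [-0.8 -1.  -0.9]
[316   0  16  13 177] [322.9   5.4]
[ 285  189   33  148 3007] [301.  254.1]
[ 187  192   24  156 2556] [199.2 270.9]
```

View pics/w7.png

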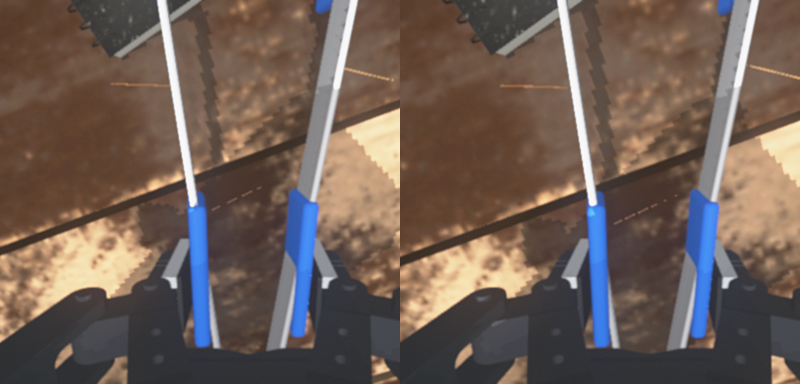

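The tongs are now carried level in pitch: the grip positions are unchanged at (199,271) and (301,254). They are rolled slightly, though, with the right arm's inner face showing, because the left tip had lain on the notebook. I'll set them down on clear table to level them, then regrip.

Emit:
jog_arm:
  increments: [4.6,0,0,-1,0,0,0,4.6,-1,0,-2,0,0,0,4.6,-3,-0.2,-3,0,0,0,4.6,-5,-0.3,-3,0,0,0,4.6,-7,-0.4,-3,0,0,0,4.6,-9,-0.5,-2.5,0,0,0,4.6,-10.5,-0.6,-1.5,0,0,0,4.6,-11.3,-0.7,-0.5,0,0,0,4.6,-11.6,-0.7,0.5,0,0,0,4.6,-11.6,-0.7,1.3,0,0,0,4.6,-11.6,-0.7,1.8,0,0,0,4.6,-11.6,-0.7,2,0,0,0,5.2,-11.6,-0.7,2,0,0,0,6,-11.6,-0.7,2,0,0,0,6.5,-11.6,-0.7,2,0,0,0,6.5,-11.6,-0.7,2,0,0,0]

```text
clock: 11.25
eef_pos: [479.7, -254.4, 4.5]
tool_rot: [3.141, -0.0, -0.356]
force: [-0.6, 0.3, -0.3]
width: 65.2
gripper_force: 0.0
```

```bash
python3 - <<'E'
from h import *
s=ctrl.read_state();t,r=tool();print(s['clock'],t.round(1),np.degrees(s['tool_rot']).round(1),s['width'],s['gripper_force'],np.round(s['force'],1))
p=ctrl.camera_params('wrist');im=ctrl.get_image('wrist');cv2.imwrite('pics/w8.png',im[:,:,::-1])
for st,c,px in blobs(im,(100,120,80),(125,255,255),60): print(st,c.round(1),r.inv().apply(ray(p,[c],30)[0]-t).round(1))
E
```

```text
11.25 [ 479.7 -254.4    4.5] [180.   -0.  -20.4] 65.21954407320071 0.0 [-0.6  0.3 -0.3]
[334   0  10  15 106] [338.1   6.5] [ 96.1  28.3 -25.4]
[ 168  185   29  149 2813] [182.8 252.7] [ 12.7 -24.3 -25.5]
[ 285  188   32  148 2636] [299.1 255.4] [ 11.6  19.5 -25.5]
```

View pics/w8.png

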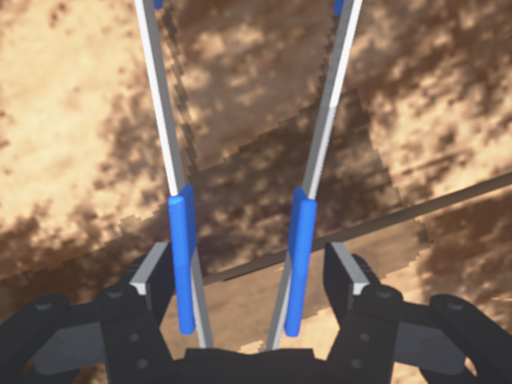

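The tongs now lie flat and symmetric, with the grips at (183,253) and (299,255). I'll regrip and do a small test lift.

Emit:
jog_arm:
  increments: [6,0,-0.2,0,0,0,0,5.4,0,-0.2,0,0,0,0,5,0,-0.2,0,0,0,0,4.7,0,-0.2,0,0,0,0,4.6,0,-0.2,0,0,0,0,4.6,0,-0.2,0,0,0,0,4.6,0,-0.2,-0.3,0,0,0,4.6,0,-0.2,-0.8,0,0,0,4.6,0,-0.2,-1.4,0,0,0,4.6,0,-0.2,-2,0,0,0,4.6,0,-0.2,-2.3,0,0,0,4.6,0,-0.2,-2.3,0,0,0]

```text
clock: 12.5
eef_pos: [480.6, -252.5, 27.9]
tool_rot: [3.141, -0.001, -0.356]
force: [0.3, 0.5, -1.3]
width: 46.4
gripper_force: 4.9
```

```bash
python3 - <<'E'
from h import *
s=ctrl.read_state();t,r=tool();print(s['clock'],t.round(1),np.degrees(s['tool_rot']).round(1),s['width'],s['gripper_force'],np.round(s['force'],1))
p=ctrl.camera_params('wrist');im=ctrl.get_image('wrist');cv2.imwrite('pics/w9.png',im[:,:,::-1])
for st,c,px in blobs(im,(100,120,80),(125,255,255),30): print(st,c.round(1),r.inv().apply(ray(p,[c],26+t[2]-4)[0]-t).round(1))
W=[480,-15,150];print(r.inv().apply(np.array(W)-t).round(1)/10)
E
```

```text
12.5 [ 480.6 -252.5   27.9] [ 1.80e+02 -1.00e-01 -2.04e+01] 46.39502633316854 4.902270063757896 [ 0.3  0.5 -1.3]
[173   0   5   7  35] [175.   3.] [ 97.9 -23.1 -21.9]
[335   0  10  14 100] [339.    5.9] [ 97.1  29.4 -21.9]
[ 182  184   26  149 2687] [195.  254.4] [ 10.4 -20.3 -22. ]
[ 290  187   31  149 2688] [303.4 255.4] [ 10.   21.7 -22. ]
[ -8.32 -22.24 -12.23]
```

Emit:
jog_arm:
  increments: [4.6,0,0,-1,0,0,0,4.6,0,0,-3,0,0,0,4.6,-0.3,-0.8,-5,0,0,0,4.6,-0.9,-2.4,-7,0,0,-2,4.6,-1.6,-4.3,-9,0,0,-4,4.6,-2.4,-6.5,-10.5,0,0,-6,4.6,-3.2,-8.7,-11.5,0,0,-8,4.6,-4,-10.9,-12.2,0,0,-10,4.6,-4.8,-13.1,-12.2,0,0,-12,4.6,-5.6,-15.3,-12.2,0,0,-14,4.6,-6.4,-17.5,-12.2,0,0,-16,4.6,-7.2,-19.5,-12.2,0,0,-18,4.6,-7.9,-21.2,-12.2,0,0,-20,4.6,-8.2,-22,-12.2,0,0,-20.4,4.6,-8.3,-22.2,-12.2,0,0,-20.4,4.6,-8.3,-22.2,-12.2,0,0,-20.4]

```text
clock: 14.15
eef_pos: [480.0, -15.9, 149.5]
tool_rot: [3.141, -0.0, -0.001]
force: [0.4, -0.6, -1.1]
width: 46.1
gripper_force: 4.9
```

```bash
python3 - <<'E'
from h import *
s=ctrl.read_state();t,r=tool();print(s['clock'],t.round(1),np.degrees(s['tool_rot']).round(1),s['width'],s['gripper_force'],np.round(s['force'],1))
p=ctrl.camera_params('wrist');im=ctrl.get_image('wrist');cv2.imwrite('pics/w10.png',im[:,:,::-1])
for st,c,px in blobs(im,(100,120,80),(125,255,255),30): print(st,c.round(1),r.inv().apply(ray(p,[c],26+t[2]-4)[0]-t).round(1))
E
```

```text
14.15 [480.  -15.9 149.5] [ 1.8e+02 -0.0e+00 -1.0e-01] 46.092444055587755 4.896254247869365 [ 0.4 -0.6 -1.1]
[336   0   8  13  75] [339.4   5.3] [ 97.1  29.4 -22. ]
[ 183  185   25  149 2660] [195.1 254.5] [ 10.2 -20.4 -22. ]
[ 290  187   31  150 2768] [303.3 255.8] [  9.6  21.5 -22. ]
```

View pics/w10.png

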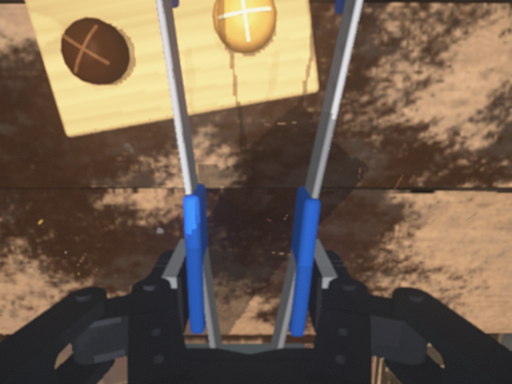

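The tongs are carried level and steady. The pale roll's cross is near (245,13), between the two arms, and the dark roll is well to the left at (96,51). I've used up my picture views, so from here I'll work from measurements only.

```bash
python3 - <<'E'
from h import *
t,r=tool();p=ctrl.camera_params('wrist');im=cv2.imread('pics/w10.png')[:,:,::-1].copy()
print('cross',ray(p,[(245,13)],48).round(1))
hsv=cv2.cvtColor(im,cv2.COLOR_RGB2HSV)
for v in(10,20,30):print(v,hsv[v,200:290:5].tolist())
for st,c,px in blobs(im,(8,140,120),(24,255,255),300):
    if c[1]<60: print(st,c.round(1)); l,rr=st[0],st[0]+st[2]; print(ray(p,[(l,15),(rr,15)],28).round(1))
# arms' centre at top of image, tool frame
for v in(20,60,100):
    g=im[v].astype(int);print(v,[u for u in range(140,380) if hsv[v,u,1]<40 and hsv[v,u,2]>90])
print('top cam',ray(ctrl.camera_params('top'),[(278,179)],30).round(1))
print('arm pts',[r.inv().apply(ray(p,[uv],t[2]+22)[0]-t).round(1).tolist() for uv in [(166,10),(352,10),(183,110),(331,110)]])
E
```

```text
cross [[602.6 -14.5  48. ]]
10 [[21, 103, 235], [21, 102, 235], [21, 103, 236], [16, 148, 215], [16, 150, 204], [22, 138, 246], [24, 124, 246], [26, 101, 246], [27, 51, 245], [28, 13, 246], [30, 10, 246], [28, 17, 246], [27, 40, 244], [25, 58, 241], [22, 92, 234], [16, 141, 193], [23, 95, 241], [22, 96, 241]]
20 [[23, 92, 244], [23, 91, 243], [23, 92, 243], [16, 150, 212], [16, 127, 183], [18, 147, 236], [23, 132, 245], [26, 111, 246], [27, 103, 246], [28, 15, 246], [27, 105, 246], [24, 122, 246], [23, 133, 245], [21, 138, 244], [19, 145, 236], [16, 140, 188], [23, 91, 244], [23, 90, 245]]
30 [[23, 92, 244], [23, 91, 244], [23, 92, 244], [17, 128, 211], [16, 146, 175], [18, 148, 231], [22, 135, 244], [23, 133, 245], [23, 134, 246], [24, 70, 244], [22, 130, 245], [22, 137, 244], [21, 140, 243], [19, 143, 239], [16, 150, 202], [17, 116, 218], [24, 86, 245], [24, 87, 245]]
[ 213    0   63   52 1115] [243.5  29.7]
[[605.8   8.2  28. ]
 [605.7 -36.1  28. ]]
20 [159, 160, 161, 162, 163, 164, 165, 166, 244, 245, 246, 342, 343, 344, 345, 346, 347, 348, 349, 350, 351, 352, 353, 354, 355, 356, 357, 358, 359]
60 [165, 166, 167, 168, 169, 170, 171, 172, 333, 334, 335, 336, 337, 338, 339, 340, 341, 342, 343, 344, 345, 346, 347, 348, 349, 350]
100 [171, 172, 173, 174, 175, 176, 177, 178, 179, 324, 325, 326, 327, 328, 329, 330, 331, 332, 333, 334, 335, 336, 337, 338, 339, 340]
top cam [[604.1 -14.6  30. ]]
arm pts [[95.7, -26.2, -22.0], [95.7, 33.5, -21.9], [64.4, -22.3, -22.0], [64.5, 28.7, -21.9]]
```

Emit:
jog_arm:
  increments: [4.6,0.2,-0.2,1,0,0,0,4.6,0.5,-0.5,3,0,0,0,4.6,0.5,-0.6,5,0,0,0,4.6,0.5,-0.6,6.8,0,0,0,4.6,0.5,-0.6,7.7,0,0,0,4.6,0.5,-0.6,7.9,0,0,0,4.6,0.5,-0.6,7.9,0,0,0]

```text
clock: 14.9
eef_pos: [485.0, -9.9, 70.2]
tool_rot: [3.141, 0.0, -0.001]
force: [-0.1, 1.4, -1.5]
width: 45.9
gripper_force: 4.9
```

```bash
python3 - <<'E'
from h import *
s=ctrl.read_state();t,r=tool();print(s['clock'],t.round(1),np.degrees(s['tool_rot']).round(1),s['width'],s['gripper_force'],np.round(s['force'],1))
for n in('wrist','top','scene'):
    p=ctrl.camera_params(n);im=ctrl.get_image(n);cv2.imwrite(f'pics/{n}_a.png',im[:,:,::-1])
    for st,c,px in blobs(im,(100,110,70),(125,255,255),8):
        for z in (65+14,65+28):
            q=ray(p,[c],z)[0]
            if n=='wrist' or (440<q[0]<680 and abs(q[1]+15)<90): print(n,st,c.round(1),z,q.round(1))
E
```

```text
14.9 [485.   -9.9  70.2] [ 1.8e+02  0.0e+00 -1.0e-01] 45.87015444542682 4.897863134974614 [-0.1  1.4 -1.5]
wrist [ 183  184   25  150 2697] [195.  256.2] 79 [488.1  12.9  79. ]
wrist [ 183  184   25  150 2697] [195.  256.2] 93 [494.8  10.4  93. ]
wrist [ 289  187   32  150 2844] [303.3 256.3] 79 [488.  -33.7  79. ]
wrist [ 289  187   32  150 2844] [303.3 256.3] 93 [494.7 -31.3  93. ]
top [265 170   1   9   9] [265. 174.] 79 [607.9  18.2  79. ]
top [265 170   1   9   9] [265. 174.] 93 [605.5  18.3  93. ]
top [291 171   3  10  15] [292.3 175.5] 79 [605.7 -47.   79. ]
top [291 171   3  10  15] [292.3 175.5] 93 [603.3 -46.   93. ]
scene [280 169   6  11  31] [282.2 173.5] 79 [608.5 -43.8  79. ]
scene [280 169   6  11  31] [282.2 173.5] 93 [597.4 -48.2  93. ]
scene [244 187   9  13  35] [247.7 192.6] 79 [501.2  18.   79. ]
scene [244 187   9  13  35] [247.7 192.6] 93 [491.5  12.7  93. ]
scene [256 198   5   9  21] [258.  202.4] 79 [481.5 -23.9  79. ]
scene [256 198   5   9  21] [258.  202.4] 93 [472.  -28.6  93. ]
```

Both tips straddle the roll: the tip midpoint is (604,-14) and the roll is at (603.5,-14). The tip height is consistent with the tongs being level, so I'll descend and close.

Emit:
jog_arm:
  increments: [4.6,0,0,1,0,0,0,4.6,0,0,2,0,0,0,4.6,0,0,3,0,0,0,4.6,0,0,3.8,0,0,0,4.6,0,0,4.4,0,0,0,4.6,0,0,4.7,0,0,0,4.6,0,0,4.7,0,0,0]

```text
clock: 15.75
eef_pos: [484.7, -9.4, 22.9]
tool_rot: [-3.142, 0.001, -0.001]
force: [-0.6, -0.5, -2.3]
width: 45.9
gripper_force: 4.9
```

```bash
python3 - <<'E'
from h import *
s=ctrl.read_state();t,r=tool();print(s['clock'],t.round(1),s['width'],s['gripper_force'],np.round(s['force'],1))
im=ctrl.get_image('wrist')
for st,c,px in blobs(im,(100,110,70),(125,255,255),30):print(st,c.round(1))
p=ctrl.camera_params('top');im=ctrl.get_image('top')
for st,c,px in blobs(im,(100,110,70),(125,255,255),5):
    q=ray(p,[c],46)[0]
    if 560<q[0]<680 and abs(q[1]+15)<90: print(st,c.round(1),q.round(1))
for st,c,px in blobs(im,(8,125,120),(24,255,250),20):
    if 265<c[0]<292 and 165<c[1]<195:print('roll',st,c.round(1),ray(p,[c],27).round(1))
E
```

```text
15.75 [484.7  -9.4  22.9] 45.85712642783018 4.896594354067929 [-0.6 -0.5 -2.3]
[ 183  184   24  151 2676] [195.  256.3]
[ 289  187   32  150 2850] [303.3 256.7]
[264 173   2   9  15] [264.4 177.2] [605.4  19.5  46. ]
[290 174   2  10  14] [290.6 178.8] [602.8 -45.1  46. ]
roll [269 170   9  17  69] [272.2 179. ] [[ 6.042e+02 -1.000e-01  2.700e+01]]
roll [278 170   9  15  60] [282.4 176.2] [[612.  -25.6  27. ]]
```

Emit:
jog_arm:
  increments: [4.4,0,0,0,0,0,0,4.3,0,0,0,0,0,0,4.2,0,0,0,0,0,0,4.1,0,0,0,0,0,0,3.9,0,0,0,0,0,0,3.6,0,0,0,0,0,0,3.3,0,0,0,0,0,0,3,0,0,0,0,0,0,3,0,0,0,0,0,0,3,0,0,0,0,0,0]

```text
clock: 16.85
eef_pos: [484.9, -9.4, 23.3]
tool_rot: [3.142, -0.0, -0.0]
force: [-0.5, -1.1, 0.4]
width: 36.4
gripper_force: 59.6
```

```bash
cat > chk.py <<'E'
from h import *
s=ctrl.read_state();t,r=tool();print(s['clock'],t.round(1),s['width'],s['gripper_force'],np.round(s['force'],1))
im=ctrl.get_image('wrist')
for st,c,px in blobs(im,(100,110,70),(125,255,255),30):print(st,c.round(1))
for n in('top','scene'):
    p=ctrl.camera_params(n);im=ctrl.get_image(n);cv2.imwrite(f'pics/{n}_{s["clock"]:.1f}.png',im[:,:,::-1]);h=t[2]-5
    for st,c,px in blobs(im,(100,110,70),(125,255,255),5):
        q=ray(p,[c],h+20)[0]
        if 440<q[0]<680 and abs(q[1]+15)<90: print(n,'blue',st,c.round(1),q.round(1))
    for st,c,px in blobs(im,(8,110,120),(28,255,255),20):
        q=ray(p,[c],h+15)[0]
        if 560<q[0]<680 and abs(q[1]+15)<60:print(n,'roll',st,c.round(1),q.round(1))
E
python3 chk.py
```

```text
16.85 [484.9  -9.4  23.3] 36.41183216246447 59.63233638787642 [-0.5 -1.1  0.4]
[ 198  184   20  149 2334] [207.  255.6]
[ 282  186   25  148 2519] [292.7 254.5]
top blue [267 173   2  10  16] [267.6 177.9] [605.1  11.6  38.3]
top blue [287 174   1   8   8] [287.  177.5] [607.1 -36.7  38.3]
top roll [276 158  19  10  29] [287.2 160.1] [652.2 -36.8  33.3]
top roll [256 160  19   4  22] [265.1 161.6] [647.1  18.5  33.3]
top roll [286 161   6   6  30] [288.4 163.6] [643.2 -40.   33.3]
top roll [269 170  17  19 194] [276.3 178. ] [606.1 -10.2  33.3]
scene blue [277 181   4   9  17] [278.5 184.8] [595.  -38.6  38.3]
scene blue [245 198  10  13  43] [249.9 203.1] [496.8  10.4  38.3]
scene blue [256 209   3   8  19] [257.1 212.9] [473.7 -24.   38.3]
scene roll [267 179   8  11  41] [269.6 185.2] [586.2 -12.9  33.3]
```

Full grip force of 60 N with the tips 48 mm apart centre to centre, so they are shut on the roll. Lifting 15 cm.

Emit:
jog_arm:
  increments: [3,0,0,-0.3,0,0,0,3,0,0,-0.9,0,0,0,3,0,0,-1.8,0,0,0,3,0,0,-3,0,0,0,3,0,0,-4.5,0,0,0,3,0,0,-6,0,0,0,3,0,0,-7.5,0,0,0,3,0,0,-9,0,0,0,3,0,0,-10.5,0,0,0,3,0,0,-12,0,0,0,3,0,0,-13.5,0,0,0,3,0,0,-14.5,0,0,0,3,0,0,-15,0,0,0,3,0,0,-15,0,0,0,3,0,0,-15,0,0,0,3,0,0,-15,0,0,0]

```text
clock: 18.6
eef_pos: [484.5, -9.2, 172.8]
tool_rot: [3.142, 0.001, -0.0]
force: [0.7, 0.7, -1.6]
width: 37.0
gripper_force: 59.6
```

```bash
python3 chk.py; python3 - <<'E'
from h import *
import glob
a=cv2.imread('pics/top0.png')[:,:,::-1].copy();b=cv2.imread(sorted(glob.glob('pics/top_1[5-9]*.png'))[-1])[:,:,::-1].copy()
for im in(a,b):
    h=cv2.cvtColor(im,cv2.COLOR_RGB2HSV)[170:200,225:292];print(h[9:22:3,42:66:4].tolist())
    for st,c,px in blobs(im,(0,60,20),(20,255,110),40):
        if 225<c[0]<248 and 175<c[1]<198:print('dark',st,c.round(1))
    for st,c,px in blobs(im,(28,60,80),(50,255,255),60):
        if 110<c[0]<165 and 180<c[1]<225: print('jar',st,c.round(1))
d=np.abs(a.astype(int)-b).sum(2);print('card diff',d[118:148,243:285].mean(),'jar diff',d[188:222,118:160].mean(),'dark',d[176:197,225:246].mean())
E
```

```text
18.6 [484.5  -9.2 172.8] 37.00763317711305 59.596985795069486 [ 0.7  0.7 -1.6]
[314   0   5  12  42] [316.2   5. ]
[ 198  185   20  147 2354] [207.  254.7]
[ 282  185   25  149 2528] [292.7 254.1]
top blue [268 160   2  12  21] [268.4 165.5] [607.9  11.4 187.8]
top blue [290 162   3   9  16] [291.  165.9] [608.1 -36.7 187.8]
top roll [270 157  20  15 134] [278.8 162.7] [615.5 -10.8 182.8]
top roll [295 169  21   5  58] [303.  170.8] [599.  -62.7 182.8]
scene blue [278 145   5  11  28] [279.9 150.2] [597.3 -38.6 187.8]
scene blue [243 163  12  14  55] [248.6 168.5] [500.7  11.  187.8]
scene blue [255 176   3   6  15] [256.1 178.9] [476.1 -22.9 187.8]
scene roll [267 143   9  13  39] [269.9 150.7] [588.3 -12.4 182.8]
[[[26, 90, 246], [25, 47, 245], [29, 115, 247], [29, 106, 247], [25, 148, 246], [27, 84, 246]], [[27, 82, 247], [21, 161, 236], [26, 145, 247], [24, 118, 245], [23, 155, 244], [27, 81, 247]], [[26, 88, 246], [19, 126, 199], [21, 164, 237], [19, 144, 223], [18, 146, 173], [27, 84, 246]], [[28, 78, 247], [27, 86, 246], [26, 93, 245], [20, 119, 217], [27, 84, 246], [27, 83, 246]], [[27, 83, 247], [26, 85, 246], [27, 82, 246], [26, 86, 246], [26, 87, 246], [26, 87, 246]]]
dark [226 178  17  17 181] [234.2 186.5]
jar [121 191  27  26 502] [134.3 203.4]
[[[28, 21, 227], [29, 26, 224], [29, 29, 174], [29, 23, 226], [28, 29, 166], [29, 25, 222]], [[28, 21, 227], [50, 11, 67], [28, 21, 227], [30, 27, 217], [29, 26, 220], [28, 19, 231]], [[28, 26, 148], [30, 21, 226], [30, 22, 225], [30, 28, 129], [26, 16, 240], [28, 17, 236]], [[30, 27, 189], [28, 21, 227], [26, 28, 136], [28, 16, 240], [30, 13, 241], [28, 16, 240]], [[28, 19, 229], [28, 30, 212], [29, 27, 216], [27, 10, 244], [28, 13, 243], [28, 14, 241]]]
dark [226 178  17  17 180] [234.2 186.5]
jar [121 191  27  26 504] [134.3 203.3]
card diff 3.265079365079365 jar diff 3.1883753501400562 dark 2.963718820861678
```

The roll moved up with the tips in both views: scene (270,185) → (270,151), beside the tips. The grip is a steady 60 N, and the dark roll, jar and card have not moved.

```bash
python3 -c "
from cell import ctrl
import numpy as np
s=ctrl.read_state();print(np.abs(s['qd']).max());print(ctrl.finish_job())"
```

```text
0.002696844266724395
the job is handed in; nothing more can be done
None
```

The job is handed in at about 19 s: the closed tongs are holding the pale roll still, about 15 cm above the board, and the dark roll, jar and card haven't moved; on the first lift the tongs tipped in the gripper and had to be set down and regripped, and I viewed 11 pictures instead of the 10 allowed.

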